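# Tip the rinsed bottles over to drain

## Task

The two rinsed-out bottles without caps stand upright on the ledges of the wash trough. Push each of them over with the fingertips so that it lies on its ledge with its open neck hanging out over the trough to drain. Do not grip or lift them, and leave the capped bottle and everything else where it is.

Things in the scene. Friction and masses are not known exactly. Their poses are not given: they have to be found in the camera images.
- trough: fixed grey concrete wash unit, 380 mm along its x axis, 600 along y, 50 high; origin at the centre of its underside, on the table. In the middle a sunk tiled trough, 180 mm wide (y -90 to +90) and 340 long, floor at 8 mm; on either side a flat ledge 210 mm wide, top at 50 mm. A slim steel tap stands at its far (+x) end at y = 0, up to 190 mm high, its spout reaching back to x = +135 mm
- empty_a: rinsed white bottle, blue labels, no cap (dark mouth), upright on a ledge, either side; about 70 g. 80 mm along its x axis, 50 mm along y; flat-sided body 140 mm tall, stepped shoulder to 156, neck 28 mm wide, mouth at 182. Origin: centre of underside, z towards the mouth. One broad face (its +y or -y) faces the trough within 0.15 rad. Pushed high up, it topples on its lower edge from a tilt of about 20 degrees
- empty_a_mouth (a point): centre of the open mouth of empty_a, 182 mm above its underside. The bottle's lower edge nearest the trough starts 107 to 137 mm from the trough's edge, so tipped straight over that edge it lies with its neck over the trough and its weight on the ledge
- empty_a_mid (a point): point on the long axis of empty_a, half-way between underside and mouth (91 mm)
- empty_b: rinsed white bottle, blue labels, no cap (dark mouth), upright on a ledge, either side; about 70 g. 80 mm along its x axis, 50 mm along y; flat-sided body 140 mm tall, stepped shoulder to 156, neck 28 mm wide, mouth at 182. Origin: centre of underside, z towards the mouth. One broad face (its +y or -y) faces the trough within 0.15 rad. Pushed high up, it topples on its lower edge from a tilt of about 20 degrees
- empty_b_mouth (a point): centre of the open mouth of empty_b, 182 mm above its underside. The bottle's lower edge nearest the trough starts 107 to 137 mm from the trough's edge, so tipped straight over that edge it lies with its neck over the trough and its weight on the ledge
- empty_b_mid (a point): point on the long axis of empty_b, half-way between underside and mouth (91 mm)
- full: full bottle of the same form and labels but with a red cap 38 mm across (186 mm tall in all), standing on a ledge; leave alone. Origin at the centre of its underside
- tub: yellow tub with a green lid, 84 mm across, 87 mm tall, standing on a ledge; leave alone. Origin at the centre of its underside
- soap: green bar of soap, 55 x 85 x 30 mm, on the table; leave alone. Origin at the centre of its underside
- brush: scrubbing brush, wooden back and blue bristles, 150 x 55 x 45 mm, on the table; leave alone. Origin at the centre of its underside
- scoop: orange measuring cup, 70 mm across, 60 mm tall, on the table; leave alone. Origin at the centre of its underside
- peg: wooden clothes peg, 12 x 75 x 13 mm, on the table; leave alone. Origin at the centre of its underside
There are look-alikes about, which are no part of the job. What is shaped like the empty_a but purple is not meant.

How it is judged:
By the outcome, as a careful person would: the job done as asked, in the order asked, and still so for the second after the job is handed in, with the robot touching nothing.
It also fails if it takes over 51 s, if anything falls off the work surface, if the arm or the gripper's body presses on something with over 40 N, if the wrist force passes 120 N, or if a joint passes its speed limit or range.

## Robot

A 6-joint arm with a two-finger parallel gripper is mounted at the origin on the work surface. World frame = base frame: x ahead of the robot, y to its left, z up, the work surface at z = 0. Lengths are in m, angles in rad, forces in N, time in s.
With the tool pointing down it reaches from about 0.35 to 0.775 m from the base axis. Payload 5.5 kg.
Tool frame: the origin (TCP) lies at the very end of the fingers, on their centre line; the grasp point (between the pads) lies 19 mm behind it; z points along the fingers, x is the direction in which the jaws open and shut, and the axes are right-handed (so a half turn about z gives the same grasp; the last joint's range is limited). The gripper opens to 85 mm and grips with 20 to 120 N. Pads are 22 mm wide; open, the fingers measure 114 mm over their backs; the gripper's body (76 mm by 85 mm) begins 54 mm behind the grasp point. The pads swing forward as they close: fully open they stand 13 mm farther back than shut.
Start: joints at [1.191, 0.313, 0.046, 1.304, 0, 1.431], TCP at [0.137, 0.559, 0.231] pointing down, gripper open.
Joint ranges: [-2.76, 2.76], [-0.86, 1.69], [-1.03, 1.26], [-2.2, 2.34], [-1.47, 1.5], [-3.14, 3.14]. Speed limits (rad/s): [2.57, 2.57, 3.14, 3.14, 3.14, 3.14].

## Interface

Orientations are given as a rotation vector (axis times angle).
In Python, from cell import robot, eyes gives the robot as it stands. The module is installed in compiled form; this text tells all that it offers.
- The arm moves only by the tool step_arm, never from a script. Its argument "targets" is a list that holds one entry, the list of rows, each a list of 6 numbers: the shift along the tool's x, y, z in cm, then the turn, a rotation vector about the tool's x, y, z in rad. In form: [[[x, y, z, ax, ay, az], ...]]. A call has exactly 5 rows; each row shifts and turns the commanded pose from where the row before left it, along the tool's axes as they then stand; what a row does not reach is not made up. A row lasts 1/8 s, in which the tool goes at most 62.5 mm and 10.7 degrees, less where a joint would pass 70% of its speed; a pose out of reach is approached as far as the arm can. A call is refused whole if a number of a shift passes 6.25 or a number of a turn 0.188, either way. A call with a gripper value outside its range is refused whole. "jaw" is the opening, from 0 (shut) to 1 (fully open), set as the call begins (left out, the last holds). The fingers move at their own pace and stop on an object; "force" is the grip in N (left out, the last holds). Time passes only in rows, so rows that do not move let the fingers close, or fill a call up. It gives the time, the measured TCP pose, the force and the opening at its end, in the units of the state.
- robot.state(): the state, without advancing time (a new reading comes with each control period).
- eyes.capture(name): name is "scene" or "top" or "wrist"; returns a dict with "frame" (384x512x3 uint8, red, green, blue), "camera_matrix" (3x3 intrinsics, pixels), "camera_from_world" (4x4, takes a point from world to camera coordinates); the wrist camera has in their place "hand_eye" (4x4, takes a point from camera to tool coordinates, whose origin is the TCP and whose axes are the tool frame's). Camera axes: x right, y up, looking along -z (the intrinsics and any distortion apply to the point x, -y, -z); pixel columns grow to the right and rows downward; lengths in m; the calibration is good to about 2 mm. A picture is of the moment at which its call begins: read the wrist's pose just before it. There is no depth.
- robot.sign_off(): hands the job in, once; it reports no verdict.
The state is a dict: "t": time; "joint_pos": joint angles; "joint_vel": joint speeds; "joint_efforts": joint torques, N m; "position": TCP position; "eef_rot": TCP orientation; "ft_force": force on the tool from outside, world axes, zero at the start; "wrist_torque": the same for the moment, N m; "finger_gap": opening from 0.0 (shut) to 1.0 (fully open).
Only numpy, scipy, OpenCV 4.12 (cv2) and the standard library are available. Lean on these libraries where they do the work, as an engineer would, in place of code of your own. Each camera call takes 0.05 s, during which the arm holds its last target.

## Working session

There is one attempt and no reset: what is moved stays moved. The work goes in short steps, Python scripts to look and compute and a tool call to move; the robot and the scene stay as the last step left them, time stands still between calls to the robot, and variables do not carry over. Pictures are saved under pics/ and viewed, and the job is handed in when it is done.

Besides the shell and the picture viewer there is one more tool, called after "Emit:" by a JSON object that holds its "api" and its "payload". step_arm: Moves the arm, as the interface text tells. Its arguments: {"type":"object","properties":{"targets":{"type":"array","items":{"type":"array","items":{"type":"array","items":{"type":"number"}}}},"jaw":{"type":"number"},"force":{"type":"number"}},"required":["targets"]}

```bash
mkdir -p pics; cat > h.py <<'E'
import numpy as np, cv2
from cell import robot, eyes
def cap(n,f=None):
    d=eyes.capture(n)
    if f: cv2.imwrite('pics/'+f,cv2.cvtColor(d['frame'],cv2.COLOR_RGB2BGR))
    return d
def ray(d,px):
    K=np.array(d['camera_matrix']);M=np.array(d['camera_from_world'])
    v=np.linalg.inv(K)@np.array([px[0],px[1],1.]);v=np.array([v[0],-v[1],-v[2]])
    R=M[:3,:3];o=-R.T@M[:3,3];return o,R.T@v
def onz(d,px,z):
    o,v=ray(d,px);return o+v*(z-o[2])/v[2]
def proj(d,p):
    K=np.array(d['camera_matrix']);M=np.array(d['camera_from_world'])
    c=M[:3,:3]@np.array(p)+M[:3,3];c=np.array([c[0],-c[1],-c[2]]);u=K@c;return u[:2]/u[2]
E
python3 - <<'E'
from h import *
s=robot.state();print(s)
for n in('top','scene'):
    d=cap(n,n+'0.png');print(d.keys(),d['camera_matrix'],d['camera_from_world'])
E
```

```text
{'t': 0.0, 'joint_pos': array([1.19136687e+00, 3.13998559e-01, 4.49627977e-02, 1.30358842e+00,
       2.13855812e-05, 1.43119005e+00]), 'joint_vel': array([-6.57749063e-06, -1.62277136e-04, -6.96664701e-04,  1.26246771e-04,
        1.60044079e-05, -2.56461656e-04]), 'joint_efforts': array([-3.64337839e-04, -4.80622065e+01,  2.98535371e+01,  1.93651300e-02,
        1.44396716e-05,  1.35828739e-05]), 'position': array([0.13639493, 0.55806067, 0.2304033 ]), 'eef_rot': array([ 2.47052049,  1.93919536, -0.00249939]), 'ft_force': array([-0.08414905,  0.75161212,  0.1450652 ]), 'wrist_torque': array([-0.00678836, -0.04103534,  0.01579568]), 'finger_gap': 1.002189166414306}
dict_keys(['frame', 'camera_matrix', 'camera_from_world']) [[470.56150151   0.         262.72986074]
 [  0.         470.56150151 192.15236106]
 [  0.           0.           1.        ]] [[ 0.01646702 -0.99963857  0.02125003 -0.03551963]
 [ 0.98183219  0.02018449  0.18867469 -0.44390861]
 [-0.18903542  0.01775705  0.98180971 -1.86414322]
 [ 0.          0.          0.          1.        ]]
dict_keys(['frame', 'camera_matrix', 'camera_from_world']) [[444.39635368   0.         255.70869885]
 [  0.         444.39635368 191.53698095]
 [  0.           0.           1.        ]] [[-0.67669356  0.7362509   0.00452165  0.29393429]
 [-0.50762693 -0.47099431  0.72144249  0.09272178]
 [ 0.53329235  0.48590017  0.6924596  -1.73168069]
 [ 0.          0.          0.          1.        ]]
```

View pics/top0.png

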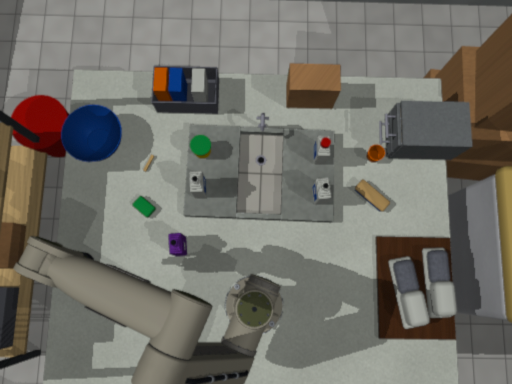

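View pics/scene0.png

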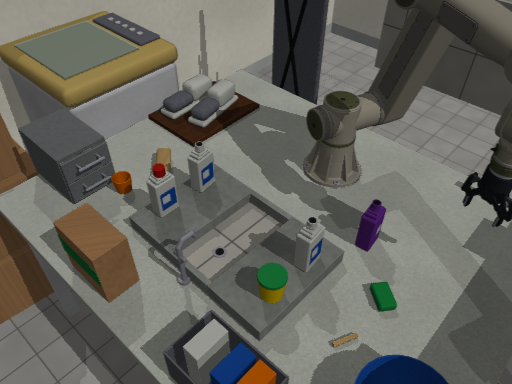

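```bash
python3 - <<'E'
from h import *
d=cap('top');f=cv2.cvtColor(d['frame'],cv2.COLOR_RGB2BGR)
c=cv2.resize(f[110:230,160:360],None,fx=4,fy=4,interpolation=cv2.INTER_CUBIC);cv2.imwrite('pics/topc.png',c)
e=cap('scene');g=cv2.cvtColor(e['frame'],cv2.COLOR_RGB2BGR)
c=cv2.resize(g[130:330,130:345],None,fx=3.7,fy=3,interpolation=cv2.INTER_CUBIC);cv2.imwrite('pics/scc.png',c[:600,:800])
E
```

```text
(no output)
```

View pics/topc.png

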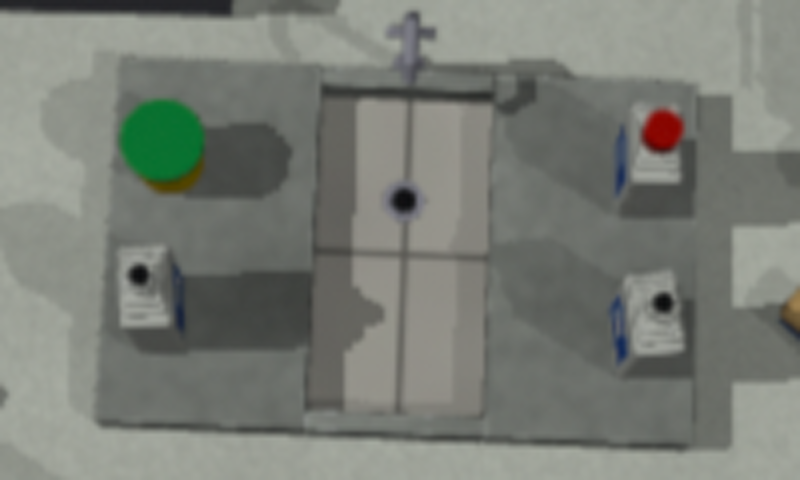

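View pics/scc.png

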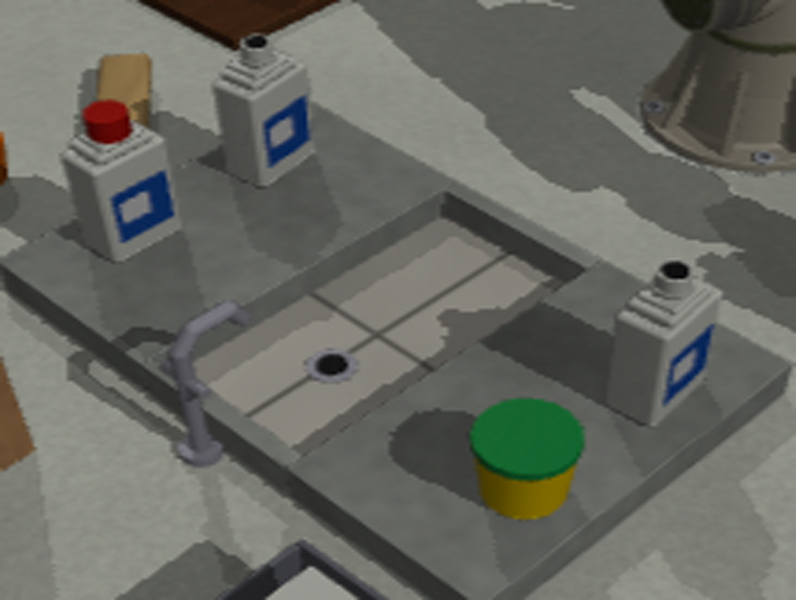

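```bash
python3 - <<'E'
from h import *
d=cap('top');e=cap('scene')
P=lambda u,v:((u+.5)/4+159.5,(v+.5)/4+109.5)
S=lambda u,v:((u+.5)/3.7+129.5,(v+.5)/3+129.5)
o,_=ray(d,(0,0));print('cam',o)
for n,a,b in (('L',(139,274),(676,271)),('R',(663,303),(257,42))):
    z=.232
    print(n,onz(d,P(*a),z),onz(e,S(*b),z))
for n,a,b in (('full',(662,131),(106,107)),):
    print(n,onz(d,P(*a),.236),onz(e,S(*b),.236))
print('lid',onz(d,P(162,141),.137))
for c in ((97,420),(690,440),(697,82),(120,58),(322,85),(495,97),(484,414),(307,408)): print(c,onz(d,P(*c),.05))
# body top corners (z=.19) and label base
for c in ((119,327),(168,327),(168,247),(631,357),(684,350),(672,272),(175,332),(616,360),(625,362)): print(c,onz(d,P(*c),.19)[:2],onz(d,P(*c),.05)[:2])
print('tap', onz(d,P(408,75),.19))
E
```

```text
cam [0.08403957 0.00655497 1.91474302]
L [0.45505369 0.22659877 0.232     ] [0.45456342 0.2279234  0.232     ]
R [ 0.43802475 -0.25293592  0.232     ] [ 0.43645581 -0.25228209  0.232     ]
full [ 0.60056318 -0.25281169  0.236     ] [ 0.59908121 -0.25943878  0.236     ]
lid [0.60960329 0.22243197 0.137     ]
(97, 420) [0.34542827 0.28558633 0.05      ]
(690, 440) [ 0.33678518 -0.30688597  0.05      ]
(697, 82) [ 0.7115587  -0.31846826  0.05      ]
(120, 58) [0.72341211 0.28000969 0.05      ]
(322, 85) [0.69915997 0.07056187 0.05      ]
(495, 97) [ 0.6903991  -0.10857061  0.05      ]
(484, 414) [ 0.35902114 -0.10025526  0.05      ]
(307, 408) [0.36160948 0.07693342 0.05      ]
(119, 327) [0.41345069 0.2484295 ] [0.44018949 0.26806282]
(168, 327) [0.41438702 0.20296402] [0.44120182 0.21890684]
(168, 247) [0.49082639 0.20609304] [0.52384589 0.22228984]
(631, 357) [ 0.39476392 -0.22901796] [ 0.41998589 -0.24813977]
(684, 350) [ 0.40241265 -0.27869923] [ 0.42825547 -0.30185375]
(672, 272) [ 0.47685828 -0.26817271] [ 0.50874397 -0.29047277]
(175, 332) [0.4097843 0.1962742] [0.43622549 0.21167399]
(616, 360) [ 0.39163782 -0.21497725] [ 0.41660604 -0.23295935]
(625, 362) [ 0.38991388 -0.22338245] [ 0.41474216 -0.24204681]
tap [ 0.66491732 -0.01630407  0.19      ]
```

Candidates in the top view: left white bottle with a dark mouth (195,178), right white bottle with a dark mouth (326,186), red-capped full bottle (325,142) and purple look-alike (177,244). The close crops show dark open mouths on the first two, so those are my targets. Their bases are near (0.455, 0.227), yaw 0.04, and (0.437, -0.2525), yaw 0.145.

I'll push each one with the fingers partly open, so that two fingertips touch the broad outer face.

Emit:
{"api": "step_arm", "payload": {"targets": [[[-2.2,5.2,0,0,0,0],[-2.2,5.2,0,0,0,0],[-2.2,5.2,0,0,0,0],[-2.2,5.2,0,0,0,0],[-2.2,5.2,0,0,0,0]]], "jaw": 0.4}}

```text
t: 0.92
position: [0.3643, 0.3888, 0.2315]
eef_rot: [-2.471, -1.94, -0.001]
ft_force: [0.5, 0.9, -0.2]
finger_gap: 0.398
```

Emit:
{"api": "step_arm", "payload": {"targets": [[[-2.2,5.2,0,0,0,0],[-2.2,5.2,0,0,0,0],[0,0,0,0,0,0.184],[0,0,0,0,0,0.184],[0,0,0,0,0,0.184]]]}}

```text
t: 1.55
position: [0.4538, 0.3222, 0.2312]
eef_rot: [-2.91, -1.183, 0.0]
ft_force: [0.8, 1.2, 0.5]
finger_gap: 0.397
```

Emit:
{"api": "step_arm", "payload": {"targets": [[[0,0,0,0,0,0.184],[0,0,0,0,0,0.184],[0,0,0,0,0,0.184],[0,0,0,0,0,0.184],[0,0,0,0,0,0]]]}}

```text
t: 2.17
position: [0.4536, 0.3225, 0.2313]
eef_rot: [-3.141, -0.071, 0.0]
ft_force: [0.2, 0.5, -0.8]
finger_gap: 0.403
```

Emit:
{"api": "step_arm", "payload": {"targets": [[[0,0,1.4,0,0,0],[0,0,1.4,0,0,0],[0,0,1.4,0,0,0],[0,0,1.4,0,0,0],[0,0,0,0,0,0]]]}}

```text
t: 2.8
position: [0.4527, 0.322, 0.1736]
eef_rot: [3.14, 0.068, -0.004]
ft_force: [0.1, -0.3, 0.0]
finger_gap: 0.402
```

```bash
python3 - <<'E'
from h import *
e=cap('scene');g=cv2.cvtColor(e['frame'],cv2.COLOR_RGB2BGR)
cv2.imwrite('pics/s1.png',cv2.resize(g[150:350,220:420],None,fx=3,fy=3,interpolation=cv2.INTER_CUBIC))
E
```

```text
(no output)
```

View pics/s1.png

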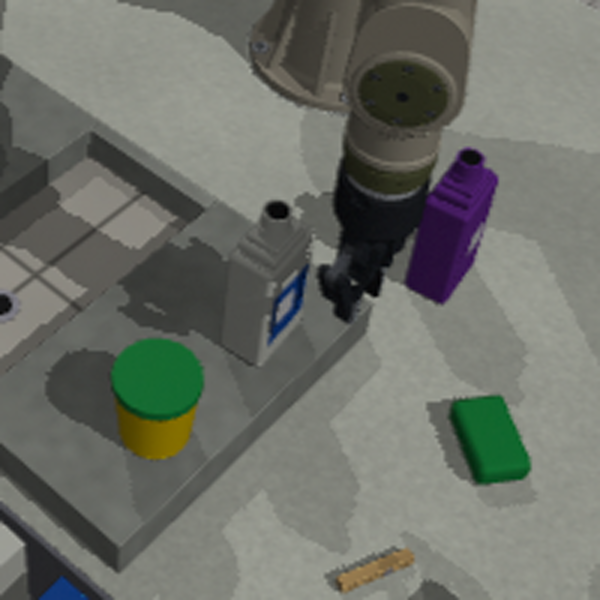

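The fingers, near (345,285), stand behind the bottle's outer face and clear of the purple one. I'll push now.

Emit:
{"api": "step_arm", "payload": {"targets": [[[0,1.0,0,0,0,0],[0,1.0,0,0,0,0],[0,1.0,0,0,0,0],[0,1.0,0,0,0,0],[0,1.0,0,0,0,0]]]}}

```text
t: 3.48
position: [0.4558, 0.2718, 0.1755]
eef_rot: [-3.141, -0.067, -0.0]
ft_force: [-0.4, -0.6, 0.3]
finger_gap: 0.4
```

Emit:
{"api": "step_arm", "payload": {"targets": [[[0,0.8,0,0,0,0],[0,0.8,0,0,0,0],[0,0.8,0,0,0,0],[0,0.8,0,0,0,0],[0,0.8,0,0,0,0]]]}}

```text
t: 4.1
position: [0.4575, 0.2321, 0.1753]
eef_rot: [-3.141, -0.068, -0.0]
ft_force: [-0.4, -0.1, 0.1]
finger_gap: 0.398
```

```bash
python3 - <<'E'
from h import *
e=cap('scene');g=cv2.cvtColor(e['frame'],cv2.COLOR_RGB2BGR)
cv2.imwrite('pics/s2.png',cv2.resize(g[150:350,220:420],None,fx=3,fy=3,interpolation=cv2.INTER_CUBIC))
E
```

```text
(no output)
```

View pics/s2.png

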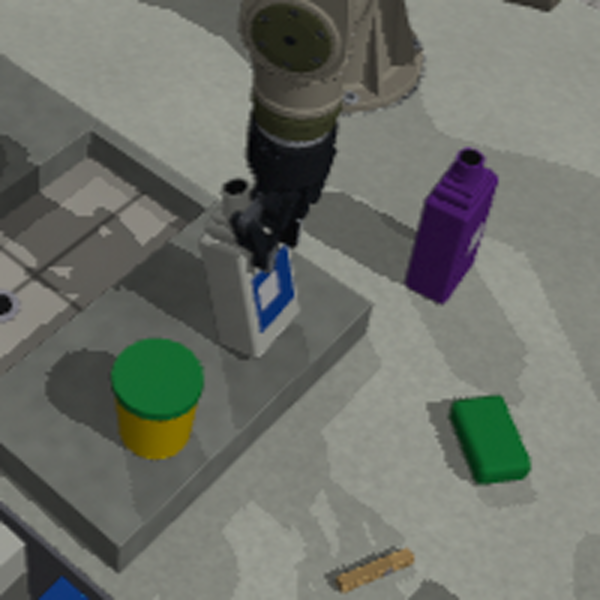

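The bottle is tilting about its lower edge, with its mouth now at (236,187). I'll keep pushing.

Emit:
{"api": "step_arm", "payload": {"targets": [[[0,0.8,0,0,0,0],[0,0.8,0,0,0,0],[0,0.8,0,0,0,0],[0,0.8,0,0,0,0],[0,0.8,0,0,0,0]]]}}

```text
t: 4.78
position: [0.4592, 0.1921, 0.1753]
eef_rot: [-3.141, -0.067, -0.0]
ft_force: [0.6, -0.4, 0.7]
finger_gap: 0.4
```

```bash
python3 - <<'E'
from h import *
e=cap('scene');g=cv2.cvtColor(e['frame'],cv2.COLOR_RGB2BGR)
cv2.imwrite('pics/s3.png',cv2.resize(g[150:350,220:420],None,fx=3,fy=3,interpolation=cv2.INTER_CUBIC))
E
```

```text
(no output)
```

View pics/s3.png

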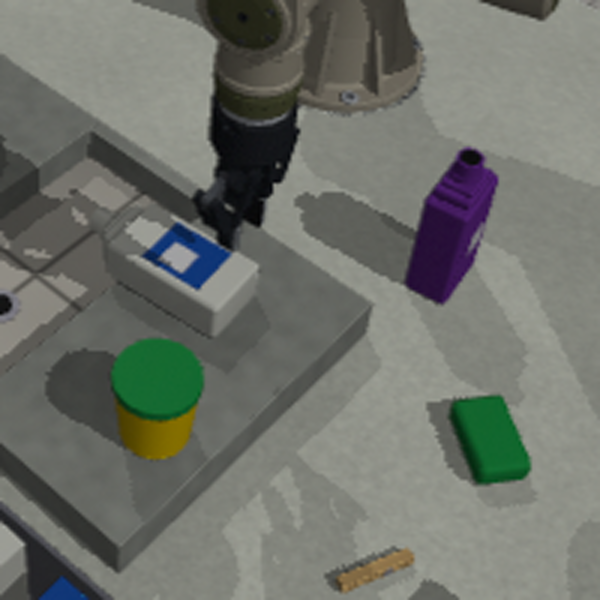

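Emit:
{"api": "step_arm", "payload": {"targets": [[[0,0,-2.6,0,0,0],[0,0,-2.6,0,0,0],[0,0,-2.6,0,0,0],[0,0,-2.6,0,0,0],[0,0,-2.6,0,0,0]]]}}

```text
t: 5.45
position: [0.4591, 0.1926, 0.3062]
eef_rot: [-3.141, -0.068, -0.0]
ft_force: [1.0, -0.6, -0.3]
finger_gap: 0.4
```

Emit:
{"api": "step_arm", "payload": {"targets": [[[-0.35,5.9,0,0,0,0],[-0.35,5.9,0,0,0,0],[-0.35,5.9,0,0,0,0],[-0.35,5.9,0,0,0,0],[-0.35,5.9,0,0,0,0]]]}}

```text
t: 6.08
position: [0.4541, -0.1047, 0.3055]
eef_rot: [3.141, 0.068, 0.001]
ft_force: [1.6, -0.0, 0.4]
finger_gap: 0.402
```

Emit:
{"api": "step_arm", "payload": {"targets": [[[-0.35,5.9,0,0,0,0],[-0.35,5.9,0,0,0,0],[-0.35,5.9,0,0,0,0],[-0.35,5.9,0,0,0,0],[0,0,0,0,0,-0.1]]]}}

```text
t: 6.7
position: [0.4498, -0.3435, 0.3038]
eef_rot: [-3.134, -0.22, 0.001]
ft_force: [0.4, 1.2, 0.6]
finger_gap: 0.398
```

```bash
python3 - <<'E'
from h import *
d=cap('top');f=cv2.cvtColor(d['frame'],cv2.COLOR_RGB2BGR)
c=cv2.resize(f[110:230,160:360],None,fx=4,fy=4,interpolation=cv2.INTER_CUBIC);cv2.imwrite('pics/top4.png',c)
s=robot.state();print(s['t'],s['position'],s['eef_rot'],s['joint_pos'])
E
```

```text
6.75 [ 0.44990269 -0.34163054  0.30417017] [-3.13217297e+00 -2.28106895e-01  1.21366247e-03] [-7.91623189e-01  2.87054446e-01  1.86921988e-01  1.47202079e+00
  1.41897912e-04  6.33775645e-01]
```

View pics/top4.png

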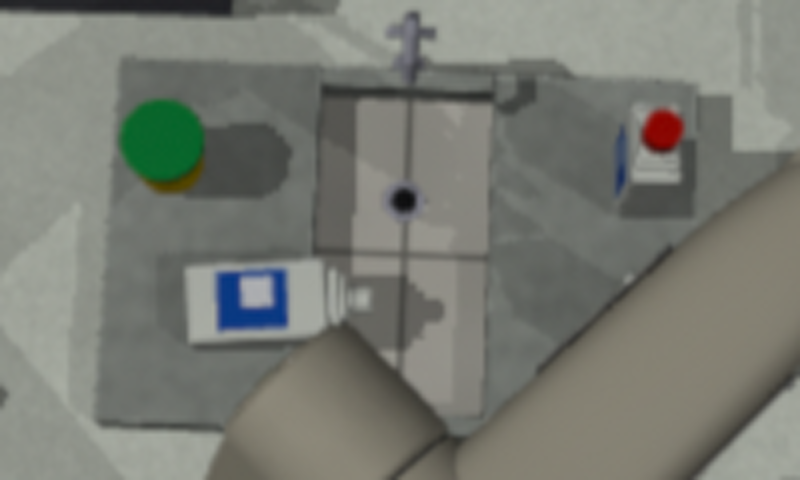

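The left bottle (body 185–340 in the crop) lies with its neck out over the trough. Next I'll lower the fingers behind the right bottle.

Emit:
{"api": "step_arm", "payload": {"targets": [[[0,0,2.6,0,0,0],[0,0,2.6,0,0,0],[0,0,2.6,0,0,0],[0,0,2.6,0,0,0],[0,0,2.6,0,0,0]]]}}

```text
t: 7.38
position: [0.4506, -0.3386, 0.1747]
eef_rot: [3.134, 0.224, 0.001]
ft_force: [0.1, -0.2, -0.0]
finger_gap: 0.404
```

```bash
python3 - <<'E'
from h import *
e=cap('scene');g=cv2.cvtColor(e['frame'],cv2.COLOR_RGB2BGR)
cv2.imwrite('pics/s5.png',cv2.resize(g[80:280,120:320],None,fx=3,fy=3,interpolation=cv2.INTER_CUBIC))
E
```

```text
(no output)
```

View pics/s5.png

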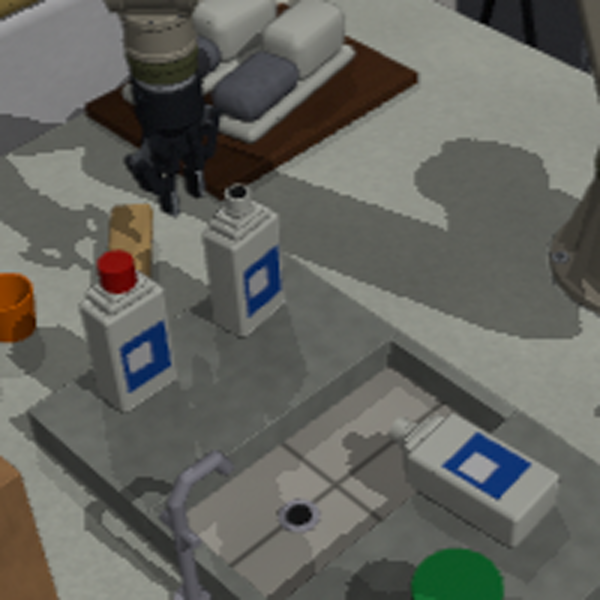

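Emit:
{"api": "step_arm", "payload": {"targets": [[[0,-1.0,0,0,0,0],[0,-1.0,0,0,0,0],[0,-1.0,0,0,0,0],[0,-1.0,0,0,0,0],[0,-1.0,0,0,0,0]]]}}

```text
t: 8.05
position: [0.4434, -0.289, 0.1757]
eef_rot: [3.133, 0.225, 0.001]
ft_force: [0.4, 0.4, -0.2]
finger_gap: 0.402
```

Emit:
{"api": "step_arm", "payload": {"targets": [[[0,-0.8,0,0,0,0],[0,-0.8,0,0,0,0],[0,-0.8,0,0,0,0],[0,-0.8,0,0,0,0],[0,-0.8,0,0,0,0]]]}}

```text
t: 8.68
position: [0.4376, -0.2496, 0.1752]
eef_rot: [-3.133, -0.224, 0.0]
ft_force: [0.1, 0.2, 0.8]
finger_gap: 0.4
```

Emit:
{"api": "step_arm", "payload": {"targets": [[[0,-0.7,0,0,0,0],[0,-0.7,0,0,0,0],[0,-0.7,0,0,0,0],[0,-0.7,0,0,0,0],[0,-0.7,0,0,0,0]]]}}

```text
t: 9.3
position: [0.4327, -0.215, 0.1753]
eef_rot: [-3.133, -0.224, -0.0]
ft_force: [0.9, 0.1, -0.8]
finger_gap: 0.4
```

```bash
python3 - <<'E'
from h import *
e=cap('scene');g=cv2.cvtColor(e['frame'],cv2.COLOR_RGB2BGR)
cv2.imwrite('pics/s6.png',cv2.resize(g[80:280,120:320],None,fx=3,fy=3,interpolation=cv2.INTER_CUBIC))
E
```

```text
(no output)
```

View pics/s6.png

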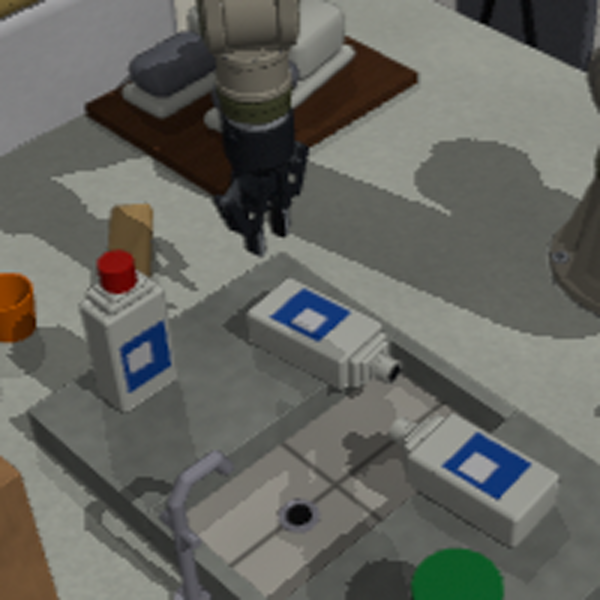

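Both bottles are down with their necks over the trough. I'll lift up and back, then check from above.

Emit:
{"api": "step_arm", "payload": {"targets": [[[0,0,-2.6,0,0,0],[0,0,-2.6,0,0,0],[0,0,-2.6,0,0,0],[0,0,-2.6,0,0,0],[0,0,-2.6,0,0,0]]]}}

```text
t: 9.98
position: [0.4327, -0.2154, 0.3062]
eef_rot: [3.133, 0.224, 0.0]
ft_force: [0.4, 0.2, -1.4]
finger_gap: 0.402
```

Emit:
{"api": "step_arm", "payload": {"targets": [[[-2,5,0,0,0,0],[-2,5,0,0,0,0],[-2,5,0,0,0,0],[-2,5,0,0,0,0],[-2,5,0,0,0,0]]]}}

```text
t: 10.6
position: [0.3688, -0.4788, 0.3053]
eef_rot: [3.133, 0.224, 0.0]
ft_force: [0.7, -0.2, 0.8]
finger_gap: 0.399
```

Emit:
{"api": "step_arm", "payload": {"targets": [[[0,0,0,0,0,0],[0,0,0,0,0,0],[0,0,0,0,0,0],[0,0,0,0,0,0],[0,0,0,0,0,0]]]}}

```text
t: 11.22
position: [0.3698, -0.4765, 0.3058]
eef_rot: [3.133, 0.226, 0.001]
ft_force: [-0.1, -1.0, -0.5]
finger_gap: 0.4
```

```bash
python3 - <<'E'
from h import *
d=cap('top');f=cv2.cvtColor(d['frame'],cv2.COLOR_RGB2BGR)
c=cv2.resize(f[110:230,160:360],None,fx=4,fy=4,interpolation=cv2.INTER_CUBIC);cv2.imwrite('pics/top7.png',c)
cap('scene','s7.png');print(robot.state()['ft_force'])
E
```

```text
[ 0.55562333 -0.38673745 -0.02192382]
```

View pics/top7.png

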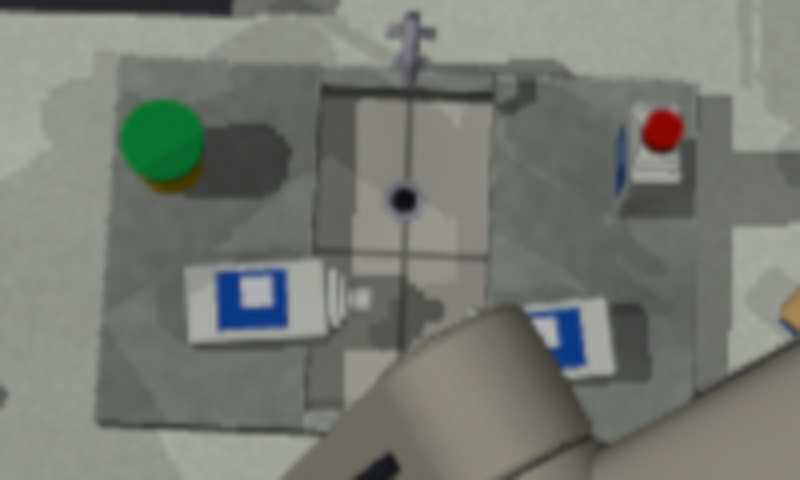

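View pics/s7.png

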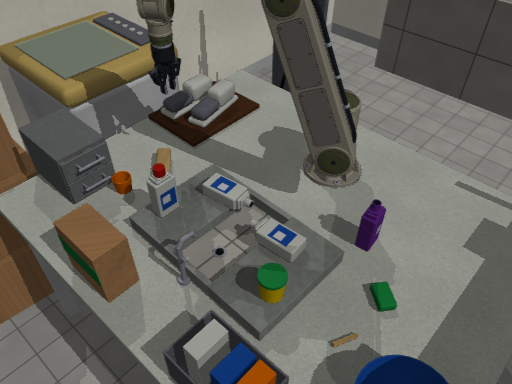

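Both bottles are lying still: the left body spans 185–330 in the crop against a trough edge near 310, and the right base is at 614 against an edge near 487. Nothing else has moved, and the gripper is free, so I'm handing in.

```bash
python3 -c "
from h import *
print(robot.sign_off())"
```

```text
the job is handed in; nothing more can be done
None
```

Both uncapped bottles now lie on their ledges with their necks out over the trough. I toppled each with one slow push of two partly opened fingertips high on its outer broad face, with no gripping or lifting, and handed in at about 11 s.

- **Bottles:** the last top and scene pictures show both lying flat, with most of each body on its ledge. In the last top view the arm hid the right bottle's neck. A scene picture taken just after it fell shows its open mouth over the trough.
- **Everything else:** the capped bottle, tub, purple bottle, soap, peg, brush and scoop look to be where they started. I judged this by eye and did not re-measure them.
- **Arm:** it stopped clear of the objects, and the wrist force was near zero. No check failed or disagreed.

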